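Release the sanding block from its spring dock and trap it

TASK

The cork sanding block is parked in its spring dock. Press the dock's red release key down with one fingertip and, as the spring plunger drives the block out onto the bare metal apron, trap it with the other finger in front of it before it slides off the front edge. Do not lift the block or shove it hard, leave the paint tube, putty rubber and tin alone, and finish while still holding the block there against its spring, well out of its parked place, so that it can be taken.

Things in the scene. Friction and masses are not known exactly. Their poses are not given: they have to be found in the camera images.
- spring_dock: Fixed dock, dark wooden base 107 x 116 x 10 mm, under an aluminium floor plate whose top is at z = 12 mm. Origin on the table under the dock, z up; its -x is the way out (roughly towards the robot), +y its left. Side walls (inner faces y = +37 and -37 mm, tops z = 34 mm) end at the mouth, x = -17 mm. Bolt case on the right: x = -17 to 0, y = -43 to -68 mm, top z = 30 mm.
- sanding_block: Loose brown cork block, 40 (its x, the way out) x 70 x 24 mm high, under 0.1 kg; origin at its underside's centre, parked at x = 15, y = 0, z = 12 mm of the dock, behind a bolt. Freed, it is driven along the dock's -x at 30 to 40 mm/s, its front at the edge in about 1.4 s. A finger standing upright in its way, even from before the press, stops it and is then pressed by it.
- key_top (a point): Centre of the top of the red release key, 34 (dock x) by 20 mm (dock y), right of the apron. At rest x = -38, y = -57, z = 32 mm of the dock. It goes straight down with the key: fully pressed it is still 10 mm above the apron, and a finger at that height reaches 14 mm below the block's top.
- release_key (a joint): How far the key is pressed, m: 0 at rest, 0.010 fully down. The spring takes about 1.5 N at rest, 2.6 N fully down; the loaded bolt's friction adds up to about 2 N. The block is freed at about 0.006 to 0.007; press fully. Once the block is out the key may be let go or kept down.
- plunger (a joint): How far the damped spring plunger has come out behind the block, m: 0 parked, 0.075 at its end, the block pushed over the edge. It pushes with 3.4 N at 0 and 2.4 N at 0.05. While it touches the block this is the block's travel along the dock's -x; at 0.050 the block's front is at the front edge.
- apron (a point): Middle of the bare open apron in front of the mouth, on its top face: x = -36, y = 0, z = 12 mm of the dock. The apron spans x = -17 to -55 mm, where its free front edge is, and y = -37 to +37 mm.
- tube_t10: Bystander: small loose aluminium paint tube with a green band, 46 x 150 x 28 mm, lying to the left of the dock; origin at the centre of its underside.
- putty_rubber: Bystander: loose grey putty rubber, 26 x 42 x 12 mm, in front of the dock; origin at the centre of its underside.
- dipper_2: Bystander: loose small round open tin, 60 mm across, 33 mm high, in front of the dock on its right; origin at the centre of its underside.
Not all that is in view belongs to the job. What is shaped like the sanding_block but green or turquoise is not meant.

How it is judged:
By the outcome, as a careful person would: the job done as asked, in the order asked, and still so for the second after the job is handed in, while the arm keeps its last pose, push and grip.
It also fails if it takes over 32 s, if anything falls off the work surface, if the arm or the gripper's body presses on something with over 40 N, if the wrist force passes 120 N, or if a joint passes its speed limit or range.

ROBOT

A 6-joint arm with a two-finger parallel gripper is mounted at the origin on a cart in front of the work surface, level with it; the furniture and walls round the work are solid. World frame = base frame: x ahead of the robot, y to its left, z up, the work surface at z = 0. Lengths are in m, angles in rad, forces in N, time in s.
With the tool pointing down it reaches from about 0.3 to 0.775 m from the base axis. Payload 14.6 kg.
Tool frame: the origin (TCP) lies at the very end of the fingers, on their centre line; the grasp point (between the pads) lies 19 mm behind it; z points along the fingers, y is the line along which they close (so a half turn about z gives the same grasp; the last joint's range is limited). The gripper opens to 94 mm and grips with 3 to 60 N. Pads are 16 mm wide; open, the fingers measure 119 mm over their backs; the gripper's body (75 mm by 177 mm) begins 78 mm behind the grasp point.
Start: joints at [-1.249, 0.3, 1.521, -0, 1.321, -0.067], TCP at [0.208, -0.509, 0.205] pointing down, gripper open.
Joint ranges: [-3.03, 3.03], [-0.79, 2.21], [0.23, 2.52], [-1.04, 4.18], [0, 3.07], [-2.55, 2.55]. Speed limits (rad/s): [2.22, 2.22, 2.57, 3.14, 3.14, 3.14].

INTERFACE

Orientations are given as [roll, pitch, yaw] about the fixed x, y, z axes, in that order (R = Rz(yaw) Ry(pitch) Rx(roll)).
In Python, from station import ctrl gives the robot as it stands.
- The arm moves only by the shell command python3 -m pendant 'ROWS' [OPENING] [FORCE]. ROWS is JSON, a list of rows, each a list of 2 entries, a list of its own where there are three numbers: the shift along the world's x, y, z in cm, then the turn about the world's z in rad. A call has 1 to 20 rows; each row shifts and turns the commanded pose from where the row before left it; what a row does not reach is not made up. A row lasts 1/12 s, in which the tool goes at most 41.7 mm and 7.16 degrees, less where a joint would pass 70% of its speed; a pose out of reach is approached as far as the arm can. A call is refused whole if a number of a shift passes 4.17 or a number of a turn 0.125, either way. A call with a gripper value outside its range is refused whole. OPENING is the opening, from 0 (shut) to 1 (fully open), set as the call begins (- or left out, the last holds). The fingers move at their own pace and stop on an object; FORCE is the grip in N (left out, the last holds). Time passes only in rows, so rows that do not move let the fingers close. It gives the time, the measured TCP pose, the force, the opening and the grip force at its end, in the units of the state.
- ctrl.get_obs(): the state, without advancing time (a new reading comes with each control period).
- ctrl.camera(name): name is "scene" or "top" or "wrist"; returns a dict with "color" (420x560x3 uint8, red, green, blue), "intrinsics" (3x3 intrinsics, pixels), "camera_from_world" (4x4, takes a point from world to camera coordinates). Camera axes: x right, y down, z forward; pixel columns grow to the right and rows downward; lengths in m; the calibration is good to about 2 mm. A picture is of the moment at which its call begins. There is no depth.
- ctrl.hand_in(): hands the job in; it is judged then, once.
The state is a dict: "time_s": time; "qpos": joint angles; "joint_vel": joint speeds; "tau": joint torques, N m; "ee_pos": TCP position; "eef_rot": TCP orientation; "force": force on the tool from outside, world axes, zero at the start; "moment": the same for the moment, N m; "grip_width": finger opening in m; "grip_force": force on a finger pad.
Only numpy, scipy, OpenCV 4.12 (cv2) and the standard library are available. Lean on these libraries where they do the work, as an engineer would, in place of code of your own. Each camera call takes 0.05 s, during which the arm holds its last target. There are 200 camera calls.

## Working session

There is one attempt and no reset: what is moved stays moved. The work goes in short steps, Python scripts to look and compute and a shell command to move; the robot and the scene stay as the last step left them, time stands still between calls to the robot, and variables do not carry over. Pictures are saved under pics/ and viewed, at most 10 in all, crops included, and the job is handed in when it is done.

```bash
mkdir -p pics; ls
python3 - <<'E'
from station import ctrl
import cv2,numpy as np
o=ctrl.get_obs();print(o['time_s'],o['ee_pos'],o['eef_rot'],o['grip_width'])
for n in("top","scene"):
    c=ctrl.camera(n);cv2.imwrite(f'pics/{n}0.png',c['color'][:,:,::-1]);np.savez(f'{n}0.npz',**c)
a=cv2.imread('pics/top0.png')
E
```

```text
pics
0.0 [ 0.20839753 -0.50869923  0.20488654] [-3.14045079e+00 -6.87531036e-05  3.88837993e-01] 0.09405381655288995
```

View pics/top0.png

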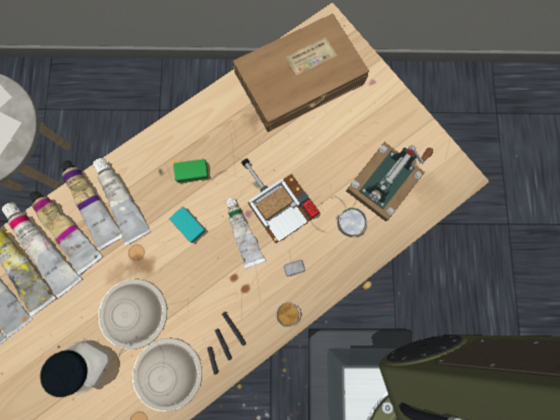

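View pics/scene0.png

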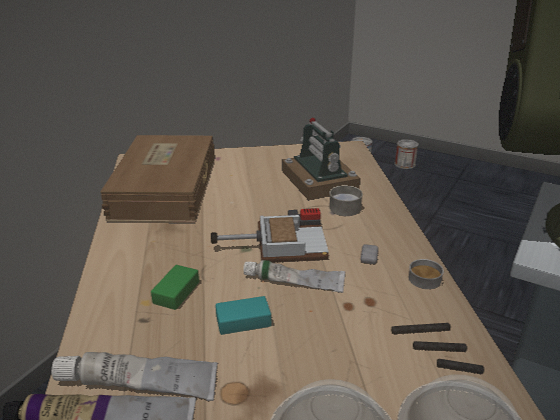

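The top view shows the dock at about (283,208), with brown cork inside it at (273,202) and the red key at (311,208). Three things could be taken for the block: the cork in the dock (273,202), the green block (190,170) and the turquoise block (187,225). By the description it is the cork one. The tube is at (244,232), the rubber at (294,268) and the tin at (351,222).

```bash
cat > h.py <<'E'
import numpy as np,cv2
def ray(c,u,v,z):
    K=c['intrinsics'];T=c['camera_from_world'];R=T[:3,:3];o=-R.T@T[:3,3]
    d=R.T@np.linalg.solve(K,[u,v,1.]);return o+d*(z-o[2])/d[2]
def proj(c,p):
    T=c['camera_from_world'];q=c['intrinsics']@(T[:3,:3]@np.array(p)+T[:3,3]);return q[:2]/q[2]
E
python3 - <<'E'
import numpy as np,cv2
from h import *
t=np.load('top0.npz');s=np.load('scene0.npz')
def blobs(c,lo,hi,roi,z,n):
    h=cv2.cvtColor(c['color'],cv2.COLOR_RGB2HSV);m=np.zeros(h.shape[:2],np.uint8)
    x0,y0,x1,y1=roi;m[y0:y1,x0:x1]=cv2.inRange(h,lo,hi)[y0:y1,x0:x1]
    cs=max(cv2.findContours(m,0,1)[0],key=cv2.contourArea)
    w=np.array([ray(c,*(p[0]+0.0),z)[:2] for p in cs])*1000
    r=cv2.minAreaRect(w.astype(np.float32));print(n,cv2.contourArea(cs),cv2.minAreaRect(cs),'world mm',r)
blobs(t,(0,150,90),(8,255,255),(295,190,325,225),.032,'key top')
blobs(t,(172,150,90),(180,255,255),(295,190,325,225),.032,'key top2') if 0 else None
blobs(t,(5,60,40),(25,255,170),(255,188,293,215),.036,'cork')
blobs(t,(0,0,190),(180,50,255),(265,200,308,242),.012,'apron')
for n,c in(('t',t),('s',s)):
    print(n,c['intrinsics'][0,0],-(c['camera_from_world'][:3,:3].T@c['camera_from_world'][:3,3]))
a=t['color'][170:260,230:350,::-1];cv2.imwrite('pics/crop1.png',cv2.resize(a,None,fx=6.6,fy=6.6,interpolation=cv2.INTER_CUBIC))
E
```

```text
key top 133.0 ((310.3999938964844, 208.2000274658203), (16.400001525878906, 9.199999809265137), 53.13010025024414) world mm ((471.5953063964844, 226.50979614257812), (34.431278228759766, 19.584609985351562), 35.896114349365234)
cork 553.0 ((274.23077392578125, 202.8461456298828), (18.859806060791016, 33.282012939453125), 56.3099365234375) world mm ((481.85479736328125, 302.20037841796875), (40.00165939331055, 69.57656860351562), 34.653419494628906)
apron 669.0 ((285.02349853515625, 221.5335693359375), (23.839649200439453, 35.63658905029297), 55.00797653198242) world mm ((446.28961181640625, 278.924072265625), (50.57941818237305, 76.11579895019531), 34.872249603271484)
t 417.6312400068108 [0.30466242 0.30285681 0.88857624]
s 545.316087273947 [0.11263867 0.94616105 0.50448927]
```

View pics/crop1.png

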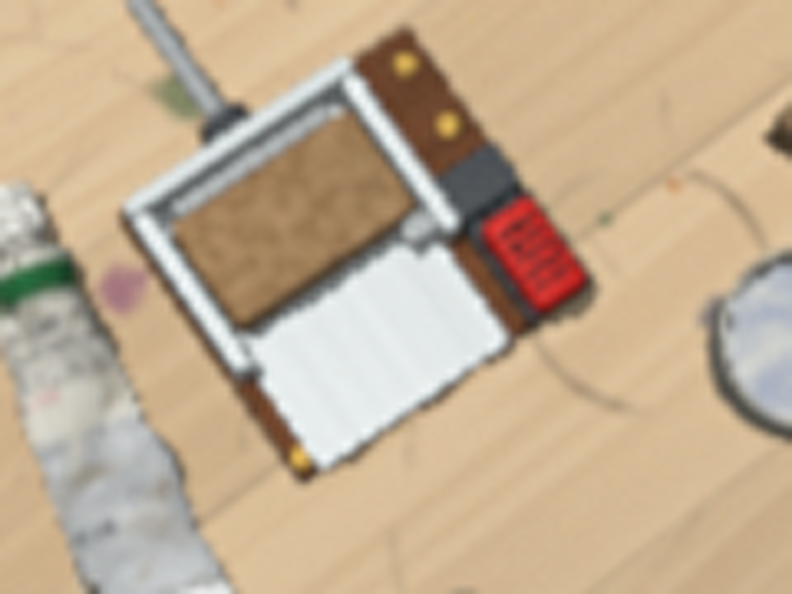

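The crop confirms the choice: it is the brown cork behind the bolt, with the bare apron below it at crop (380,360) and the red key at crop (535,255). The dock yaw is about 0.613 rad and its origin about (469.7, 294.3) mm.

Plan: keep the tool's y parallel to the dock's y, with the finger centres 57 mm apart (opening 0.473). One finger goes on the key at y=-57, the other at y=0, and both at x≈-47.5. That puts the TCP at world (447, 244) mm.

```bash
python3 -m pendant '[[[1.19,3.76,0],0.0112],[[1.19,3.76,0],0.0112],[[1.19,3.76,0],0.0112],[[1.19,3.76,0],0.0112],[[1.19,3.76,0],0.0112],[[1.19,3.76,0],0.0112],[[1.19,3.76,0],0.0112],[[1.19,3.76,0],0.0112],[[1.19,3.76,0],0.0112],[[1.19,3.76,0],0.0112],[[1.19,3.76,0],0.0112],[[1.19,3.76,0],0.0112],[[1.19,3.76,0],0.0112],[[1.19,3.76,0],0.0112],[[1.19,3.76,0],0.0112],[[1.19,3.76,0],0.0112],[[1.19,3.76,0],0.0112],[[1.19,3.76,0],0.0112],[[1.19,3.76,0],0.0112],[[1.19,3.76,0],0.0112]]' 0.473 10
```

```text
time_s: 1.77
ee_pos: [0.4465, 0.2452, 0.2052]
eef_rot: [-3.142, 0.0, 0.614]
force: [-0.2, -0.5, 0.5]
grip_width: 0.0442
grip_force: 0.0
```

```bash
python3 -m pendant '[[[0,0,-2.5],0],[[0,0,-3],0],[[0,0,-3],0],[[0,0,-3],0],[[0,-0.1,-1],0],[[0,0,0],0],[[0,0,0],0]]'
python3 - <<'E'
from station import ctrl
from h import *
c=ctrl.camera("wrist");cv2.imwrite('pics/w1.png',c['color'][:,:,::-1]);np.savez('w1.npz',**c)
h=cv2.cvtColor(c['color'],cv2.COLOR_RGB2HSV)
m=cv2.inRange(h,(0,170,110),(8,255,255))|cv2.inRange(h,(174,170,110),(180,255,255))
for k in cv2.findContours(m,0,1)[0]:
    if cv2.contourArea(k)>200:
        w=np.array([ray(c,*p[0],.032)[:2] for p in k])*1000
        print(cv2.boundingRect(k),cv2.minAreaRect(w.astype(np.float32)))
m=cv2.inRange(h,(5,60,40),(25,255,190))
E
```

```text
time_s: 2.35
ee_pos: [0.4468, 0.2421, 0.0813]
eef_rot: [3.142, -0.0, 0.613]
force: [0.5, 0.1, 0.8]
grip_width: 0.0445
grip_force: 0.0
(303, 185, 28, 39) ((476.8806457519531, 228.35418701171875), (28.39554214477539, 19.541950225830078), 35.04982376098633)
```

View pics/w1.png

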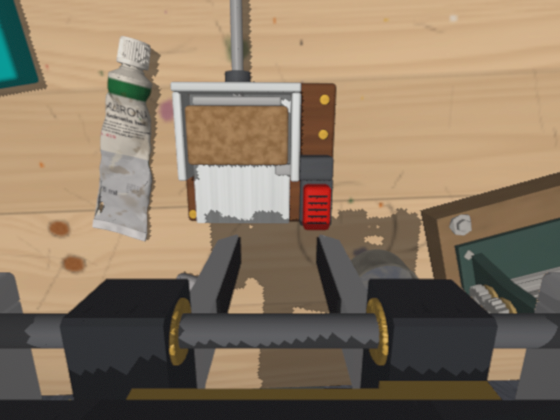

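The wrist view shows the key at (317,205), the cork at (237,135) and the fingertips at (229,240) and (327,240). The key agrees with the top-view estimate. By this the TCP is at dock (-49.7, -29), so I shift 2 mm towards the dock while descending to just above the key.

```bash
python3 -m pendant '[[[0.08,0.06,-1.2],0],[[0.08,0.06,-1.2],0],[[0,0,-1.2],0],[[0,0,-0.8],0],[[0,0,0],0],[[0,0,0],0],[[0,0,0],0]]'
python3 - <<'E'
from station import ctrl
from h import *
for n in("scene","wrist"):
    c=ctrl.camera(n)['color'][:,:,::-1]
    a=c[180:290,200:360] if n=="scene" else c[60:300,120:440]
    cv2.imwrite(f'pics/{n}2.png',a); 
    globals()[n]=cv2.resize(a,(400 if n=="wrist" else 400,300 if n=="wrist" else 275),interpolation=cv2.INTER_CUBIC)
cv2.imwrite('pics/c2.png',np.hstack([scene,wrist[:275]]))
E
```

```text
time_s: 2.98
ee_pos: [0.4487, 0.2435, 0.0376]
eef_rot: [3.141, -0.002, 0.613]
force: [-0.5, 0.4, -0.1]
grip_width: 0.0444
grip_force: 0.0
```

View pics/c2.png

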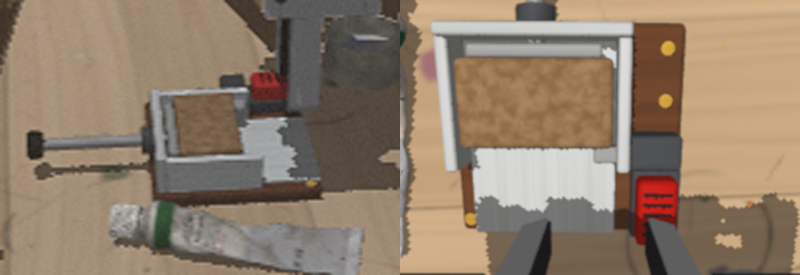

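The pictures show the stop finger over mid-apron in front of the cork (right half, 541,235) and the other finger over the front part of the red key (655,225). Both are clear of the walls, so I press.

```bash
python3 -m pendant '[[[0,0,-0.3],0],[[0,0,-0.3],0],[[0,0,-0.3],0],[[0,0,-0.3],0],[[0,0,-0.3],0],[[0,0,-0.2],0],[[0,0,0],0]]'
```

```text
time_s: 3.67
ee_pos: [0.4488, 0.2436, 0.0213]
eef_rot: [3.141, -0.002, 0.613]
force: [-10.0, -3.9, 31.5]
grip_width: 0.0441
grip_force: 15.9
```

The key is bottomed with more force than needed, so I ease off a little and let the block travel.

```bash
python3 -m pendant '[[[0,0,0.08],0],[[0,0,0],0],[[0,0,0],0]]'; python3 -m pendant '[[[0,0,0],0],[[0,0,0],0],[[0,0,0],0],[[0,0,0],0],[[0,0,0],0],[[0,0,0],0],[[0,0,0],0],[[0,0,0],0],[[0,0,0],0],[[0,0,0],0],[[0,0,0],0],[[0,0,0],0]]'
python3 - <<'E'
from station import ctrl
from h import *
o=[]
for n,(x0,y0,x1,y1) in(("scene",(200,180,360,290)),("wrist",(120,60,440,280))):
    c=ctrl.camera(n);np.savez(n+'3.npz',**c);o.append(cv2.resize(c['color'][y0:y1,x0:x1,::-1],(400,275),interpolation=cv2.INTER_CUBIC))
cv2.imwrite('pics/c3.png',np.hstack(o))
E
```

```text
time_s: 3.92
ee_pos: [0.4486, 0.2435, 0.0216]
eef_rot: [3.141, -0.002, 0.613]
force: [-5.9, -1.4, 23.1]
grip_width: 0.0449
grip_force: 11.5
time_s: 4.92
ee_pos: [0.4486, 0.2435, 0.0216]
eef_rot: [3.141, -0.001, 0.613]
force: [-6.2, -2.4, 23.5]
grip_width: 0.0446
grip_force: 12.6
```

View pics/c3.png

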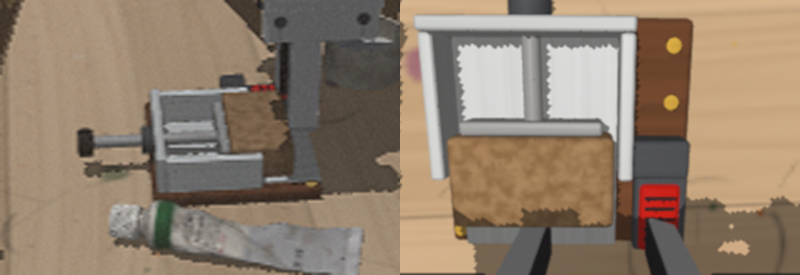

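The block is out, with the plunger plate behind it, and stopped against the finger at (540,235) short of the front edge; the key is down. I ease the press to a gentle level, then check that it holds steady.

```bash
python3 -m pendant '[[[0,0,0.06],0],[[0,0,0.06],0],[[0,0,0],0],[[0,0,0],0],[[0,0,0],0],[[0,0,0],0],[[0,0,0],0],[[0,0,0],0],[[0,0,0],0],[[0,0,0],0],[[0,0,0],0],[[0,0,0],0],[[0,0,0],0]]'
python3 - <<'E'
from station import ctrl
from h import *
c=ctrl.camera("wrist");d=np.load('wrist3.npz')
for k in(d,c):
    h=cv2.cvtColor(k['color'],cv2.COLOR_RGB2HSV);m=np.zeros(h.shape[:2],np.uint8)
    x0,y0,x1,y1=140,155,288,250;m[y0:y1,x0:x1]=cv2.inRange(h,(8,80,40),(22,255,200))[y0:y1,x0:x1]
    m=cv2.morphologyEx(m,2,np.ones((7,7)))
    q=max(cv2.findContours(m,0,1)[0],key=cv2.contourArea)
    w=np.array([ray(k,*p[0],.036)[:2] for p in q])*1000
    a=.613;R=np.array([[np.cos(a),np.sin(a)],[-np.sin(a),np.cos(a)]])
    l=(w-[470.5,295])@R.T
    print('dock x',np.percentile(l[:,0],[1,99]),'y',np.percentile(l[:,1],[1,99]),cv2.boundingRect(q))
E
```

```text
time_s: 6.1
ee_pos: [0.4484, 0.2434, 0.0219]
eef_rot: [3.141, -0.001, 0.613]
force: [-1.6, -0.6, 11.8]
grip_width: 0.0444
grip_force: 7.3
dock x [-36.98338393   3.97918286] y [-35.09953789  42.44328737] (140, 168, 148, 77)
dock x [-36.73149052   3.29515335] y [-35.09228484  42.60537079] (140, 169, 148, 75)
```

The block is steady at about 32–33 mm of travel, with its front about 17 mm short of the edge. The key is down with about 12 N on it.

```bash
python3 -c "
from station import ctrl
print(ctrl.hand_in())"
```

```text
the job is handed in; nothing more can be done
None
```

I pressed the red key down and the other finger trapped the cork block on the apron, about 32–33 mm out and 17 mm short of the edge; I handed in at about 6 s with it still held against its spring.

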